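# Shut the jar caddy's gate and drop its latch

## Robot

A 6-joint arm with a two-finger parallel gripper is mounted at the origin on the work surface; the furniture and walls round the work are solid. World frame = base frame: x ahead of the robot, y to its left, z up, the work surface at z = 0. Lengths are in m, angles in rad, forces in N, time in s.
With the tool pointing down it reaches from about 0.325 to 0.85 m from the base axis. Payload 15.5 kg.
Tool frame: the origin (TCP) lies midway between the tips of the shut fingers; the grasp point (between the pads) lies 19 mm behind it (robot.grip_depth is the distance from the TCP to the grasp point, in m); z points along the fingers, x is the direction in which the jaws open and shut, and the axes are right-handed (so a half turn about z gives the same grasp; the last joint's range is limited). The gripper opens to 91 mm and grips with 3 to 60 N. Pads are 32 mm wide; open, the fingers measure 118 mm over their backs; the gripper's body (76 mm by 178 mm) begins 60 mm behind the grasp point.
Start: joints at [-1.415, 0.494, 1.345, -0, 1.302, -0.096], TCP at [0.156, -0.605, 0.214] pointing down, gripper open.
Joint ranges: [-2.91, 2.91], [-0.82, 2.16], [0.22, 2.67], [-1.22, 4.37], [0.12, 2.79], [-3.08, 3.08]. Speed limits (rad/s): [1.89, 1.89, 2.57, 3.01, 3.01, 3.01].

## Interface

Orientations are given as [roll, pitch, yaw] about the fixed x, y, z axes, in that order (R = Rz(yaw) Ry(pitch) Rx(roll)).
In Python, from cell import robot, read_camera, get_calibration gives the robot as it stands.
- The arm moves only by the tool apply_moves, never from a script. Its argument "motion" is one flat list of numbers, 7 for each row, row after row: the turn, a rotation vector about the tool's x, y, z in units of 6 degrees (1.0 is 6 degrees), then the shift along the tool's x, y, z in units of 40 mm (1.0 is 40 mm), then the finger opening in mm, from 0 to 91.2. In form: [wx, wy, wz, x, y, z, hand, wx, wy, wz, x, y, z, hand, ...]. A call has 1 to 5 rows; each row is the pose to reach, as a shift and turn from the pose commanded when the call began, along the tool's axes at that moment; what a row does not reach only later rows make up. A row lasts 1/12 s, in which the tool goes at most 41.7 mm and 7.16 degrees, less where a joint would pass 70% of its speed; a pose out of reach is approached as far as the arm can. A call with a gripper value outside its range is refused whole. The fingers move at their own pace and stop on an object; "squeeze" is the grip in N (left out, the last holds). Time passes only in rows, so rows that repeat a pose let the fingers close. It gives the time, the measured TCP pose, the force and the opening at its end, in the units of the state.
- robot.observe(): the state, without advancing time (a new reading comes with each control period).
- read_camera(name): name is "scene" or "top" or "wrist"; returns the picture (480x640x3 uint8, red, green, blue); there is no depth.
- get_calibration(name): a dict with "vfov" (degrees; the focal length in pixels is half the picture's height over the tangent of half this angle, whatever the lens; pixels are square), "cx", "cy" (the principal point, pixels), "k1" (the pictures are not rectified: a ray, as slopes to the right and down, at radius r is drawn at 1 + k1 r^2 times it, then the intrinsics apply), "T" (4x4, takes a point from camera to world coordinates); the wrist camera has in their place "T_tool_cam" (4x4, takes a point from camera to tool coordinates, whose origin is the TCP and whose axes are the tool frame's). Camera axes: x right, y up, looking along -z (the intrinsics and any distortion apply to the point x, -y, -z); pixel columns grow to the right and rows downward; lengths in m; the calibration is good to about 2 mm. A picture is of the moment at which its call begins: read the wrist's pose just before it. get_calibration takes no time and is no camera call.
- robot.close_job(): hands the job in, once; it reports no verdict.
The state is a dict: "time": time; "q": joint angles; "joint_vel": joint speeds; "joint_torque": joint torques, N m; "ee_pos": TCP position; "tool_rot": TCP orientation; "force": force on the tool from outside, world axes, zero at the start; "wrist_torque": the same for the moment, N m; "grip_width": finger opening in m.
Only numpy, scipy, OpenCV 4.12 (cv2) and the standard library are available. Lean on these libraries where they do the work, as an engineer would, in place of code of your own. Each camera call takes 0.05 s, during which the arm holds its last target. There are 200 camera calls.

## Task

The gate of the wooden jar caddy stands ajar. Lift its gravity latch bar by the tab, swing the gate shut against its spring buffer with the bar over the keeper's lip, and let the bar down fully into the keeper's notch, so that it holds the gate by itself once let go. Never force the bar hard against the keeper, and leave the jars and the other things on the worktop where they are.

Things in the scene. Friction and masses are not known exactly. Their poses are not given: they have to be found in the camera images.
- caddy: fixed wooden jar caddy, 120 deep (x) x 300 wide (y) x 100 high. Origin: centre of its underside on the worktop; x points from its open front to its back, y to its left, z up. A gate closes the front, save for a 30 mm post at the right end that carries the keeper.
- gate (a joint): angle (rad) of the front gate (256 long, 12 thick, 98 high) about its upright hinge at the left front corner. 0 = closed; grows as its right end swings out towards the robot; limits -0.07 and 1.2. It stays where left, but from about 26 mm before closed a spring buffer 252 mm from the hinge pushes it out with 0.11 N per mm: 1 to 4.5 N where the latch holds it.
- latch_bar (a joint): angle (rad) of the steel gravity latch bar (0.2 kg) on the gate's outer face. 0 = level on its stop; grows as its right end is lifted, to 0.22 at most; it falls by its own weight. Bar 8 thick, 18 high (level: z 76 to 94), its end 255 mm from the pivot, past the gate's free end.
- latch_pivot (a point): pivot of the latch bar, in the bar's centre plane: 40 mm along the gate from the hinge line, 30 mm outside the gate's centre plane, z 85. Axes as the gate's: x square to the gate pointing inward, y along it towards the hinge, z up.
- gate_hinge (a point): point on the gate's upright hinge line (in the gate's centre plane), 85 mm above the worktop. Axes as the gate's: x square to the gate pointing inward, y along it towards the hinge, z up.
- tab_grip (a point): grip point in the upright steel lifting tab on the latch bar. Tab 12 thick (across the gate: pinch it that way), 24 wide along the bar, from z 94 to 156 when level. The point is on its centre, z 140 when level: 154 mm along the bar from the pivot and 55 above the bar's centre line. x square to the gate inward, y along the bar to the pivot, z up the tab.
- keeper: fixed steel bracket on the caddy's right front post. Origin on the post's outer face, z 85, 280 mm right of the hinge line; axes as the caddy's. It carries the keeper, a U open at the top, 20 long in y, its notch 12 wide for the 8 mm bar: see point notch_nominal. The keeper takes up to 18 N.
- notch_nominal (a point): nominal notch centre, 24 mm out from body keeper's origin, z 85. The U is clamped in a slot, really up to 13 mm further in or out: not measured, feel for it. Outer lip 10 thick, square, no ramp, top 16 mm above the level bar's underside: the bar clears it above 0.075 rad. Inner wall 5 thick, 43 mm higher than the lip: a raised bar passes the lip and stops at this wall.
- spice_a: spice jar with black lid, 45 dia x 105, standing in the caddy; a bystander, origin at its underside's centre
- spice_b: spice jar with black lid, 44 dia x 105, standing in the caddy; a bystander, origin at its underside's centre
- honey_jar: squat glass jar with black lid, 65 dia x 86, standing in the caddy; a bystander, origin at its underside's centre
- board: wooden chopping board 200x300x22 lying left of the caddy; a bystander, origin at its underside's centre
- mug_blue: two-tone mug 94 high, to the front right; a bystander, origin at its underside's centre
- pepper_mill: dark wooden mill 58 dia x 170, right of the caddy; a bystander, origin at its underside's centre
- oil_bottle: tall clear bottle 61 dia x 268, right of the caddy; a bystander, origin at its underside's centre
- peeler: white peeler 170 long lying front left; a bystander, origin at its underside's centre

How it is judged:
By the outcome, as a careful person would: the job done as asked, in the order asked, and still so for the second after the job is handed in, with the robot touching nothing.
It also fails if it takes over 40 s, if anything falls off the work surface, if the arm or the gripper's body presses on something with over 40 N, if the wrist force passes 120 N, or if a joint passes its speed limit or range.

## Working session

There is one attempt and no reset: what is moved stays moved. The work goes in short steps, Python scripts to look and compute and a tool call to move; the robot and the scene stay as the last step left them, time stands still between calls to the robot, and variables do not carry over. Pictures are saved under pics/ and viewed, about 8 in all and at most 12, crops included, and the job is handed in when it is done.

Besides the shell and the picture viewer there is one more tool, called after "Call:" as name(argument=value, ...), one argument or row to a line, values as JSON. apply_moves: Moves the arm, as the interface text tells. Its arguments: {"type":"object","properties":{"motion":{"type":"array","items":{"type":"number"}},"squeeze":{"type":"number"}},"required":["motion"]}

```bash
mkdir -p pics; ls; python3 - <<'E'
from cell import robot, read_camera, get_calibration
import cv2,numpy as np
for n in ("scene","top"):
    im=read_camera(n); cv2.imwrite(f"pics/{n}0.png",im[:,:,::-1]); c=get_calibration(n); print(n,{k:(np.round(v,3).tolist() if k=='T' else v) for k,v in c.items()})
print(get_calibration("wrist")); print(robot.observe())
E
```

```text
pics
scene {'vfov': 52.81166641495183, 'cx': 315.6088566554893, 'cy': 229.3162983859662, 'k1': -0.13400659503063242, 'T': [[-0.581, 0.493, -0.648, -0.26], [-0.813, -0.367, 0.451, 0.496], [-0.016, 0.789, 0.614, 0.858], [0.0, 0.0, 0.0, 1.0]]}
top {'vfov': 56.76990112545947, 'cx': 319.67558533848694, 'cy': 238.1445828153626, 'k1': -0.08965643062077543, 'T': [[-0.009, 0.981, -0.192, 0.278], [-1.0, -0.01, -0.007, -0.055], [-0.008, 0.192, 0.981, 1.458], [0.0, 0.0, 0.0, 1.0]]}
{'vfov': 67.57791086304732, 'cx': 312.7593270532128, 'cy': 236.3764921450087, 'k1': -0.06495739445016391, 'T_tool_cam': array([[ 9.99999185e-01,  1.06529114e-03, -7.03348872e-04,
        -4.87845723e-04],
       [ 8.23428644e-04, -9.59332205e-01, -2.82278307e-01,
        -8.05275898e-02],
       [-9.75453805e-04,  2.82277498e-01, -9.59332300e-01,
        -1.69423681e-01],
       [ 0.00000000e+00,  0.00000000e+00,  0.00000000e+00,
         1.00000000e+00]])}
{'time': 0.1, 'q': array([-1.41450463e+00,  4.94121009e-01,  1.34605335e+00,  2.24391875e-05,
        1.30246752e+00, -9.55105613e-02]), 'joint_vel': array([ 0.00030362, -0.00259742, -0.00180447, -0.00043916, -0.00018394,
        0.00038326]), 'joint_torque': array([ 3.06248396e-03, -8.80241704e+01, -3.82541120e+01,  7.11199525e-02,
        4.82395780e-02, -2.22520140e-05]), 'ee_pos': array([ 0.15567237, -0.60496985,  0.21340326]), 'tool_rot': array([-3.14147106e+00,  1.04237723e-03, -1.31899997e+00]), 'force': array([-0.00392173, -0.47101125,  0.13351483]), 'wrist_torque': array([ 0.00545187, -0.01503667, -0.08196338]), 'grip_width': 0.09116825026719044}
```

View pics/scene0.png

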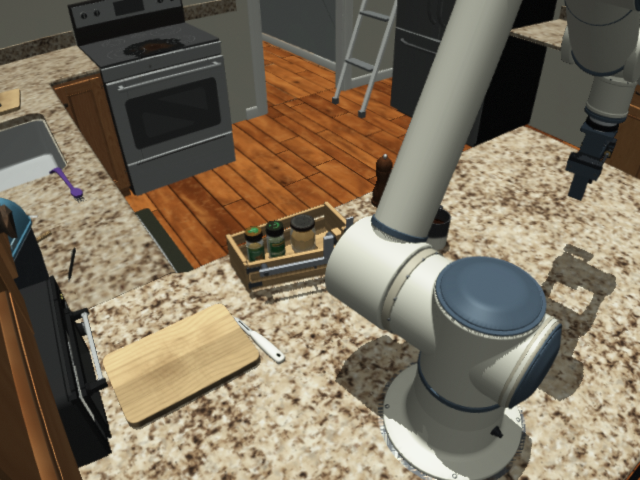

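View pics/top0.png

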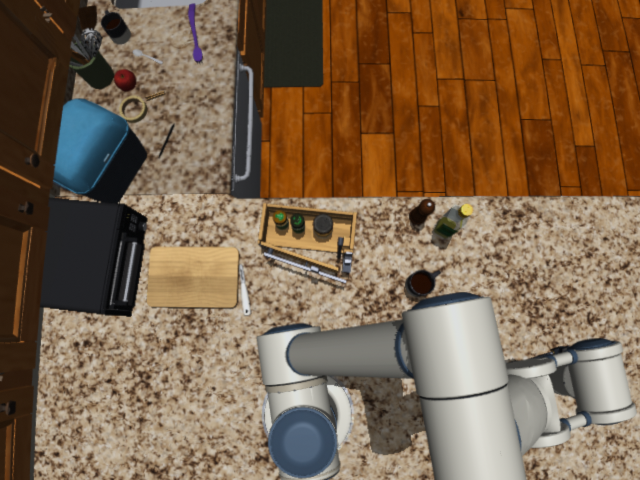

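The scene view shows the caddy at about (290,245). The top view shows it at columns 260–357, rows 205–282, with the gate ajar: hinge near (264,250), free end near (346,281). I'll enlarge the top view.

```bash
cat > h.py <<'E'
from cell import robot, read_camera, get_calibration
import cv2,numpy as np
from scipy.spatial.transform import Rotation as R
def camT(n,st=None):
    c=get_calibration(n)
    if n!='wrist': return c,np.array(c['T'])
    T=np.eye(4);T[:3,:3]=R.from_euler('xyz',st['tool_rot']).as_matrix();T[:3,3]=st['ee_pos']
    return c,T@c['T_tool_cam']
def f_(c): return 240/np.tan(np.radians(c['vfov']/2))
def ray(n,uv,st=None):
    c,T=camT(n,st);f=f_(c)
    d=np.array([(uv[0]-c['cx'])/f,(uv[1]-c['cy'])/f]);s=d.copy()
    for _ in range(20): s=d/(1+c['k1']*(s@s))
    return T[:3,3],T[:3,:3]@np.array([s[0],-s[1],-1])
def onz(n,uv,z,st=None):
    o,d=ray(n,uv,st);return o+d*(z-o[2])/d[2]
def proj(n,p,st=None):
    c,T=camT(n,st);q=T[:3,:3].T@(np.asarray(p)-T[:3,3]);s=np.array([q[0],-q[1]])/-q[2]
    return s*(1+c['k1']*(s@s))*f_(c)+[c['cx'],c['cy']]
E
python3 - <<'E'
import cv2
im=cv2.imread('pics/top0.png')[195:300,250:370]
cv2.imwrite('pics/topc.png',cv2.resize(im,None,fx=6,fy=5.7,interpolation=cv2.INTER_CUBIC)[:600])
E
```

```text
(no output)
```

View pics/topc.png

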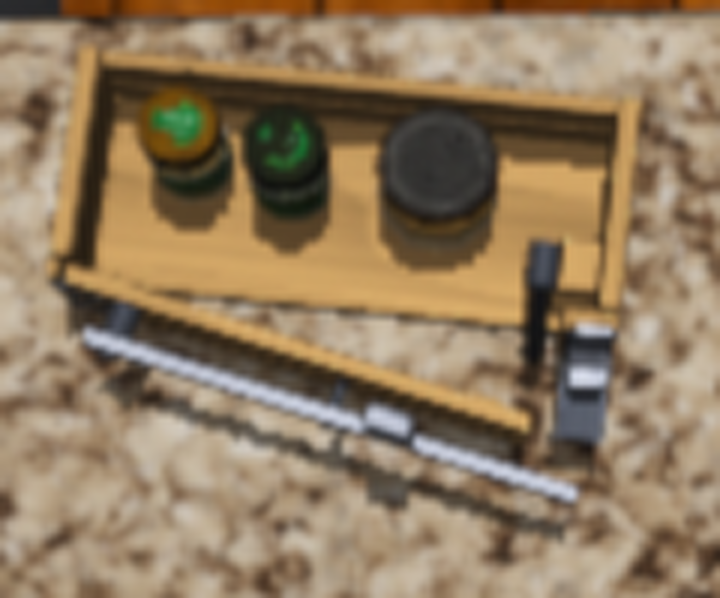

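The crop shows the caddy rim corners, the gate (68,272)→(530,425), the bar (85,335)→(575,493), the tab top at about (388,412), and the keeper with its bright inner-wall top at (588,376) and its dark bracket below.

```bash
python3 - <<'E'
from h import *
P={'BL':(88,46,.1),'BR':(638,97,.1),'FL':(50,275,.1),'FR':(614,320,.1),'hinge':(66,272,.098),'gend':(530,425,.098),'bar0':(85,335,.094),'bar1':(577,493,.094),'tab':(390,412,.156),'keepwall':(588,376,.136),'lipfront':(580,437,.093)}
Q={k:onz('top',(250+x/6,195+y/5.7),z) for k,(x,y,z) in P.items()}
for k,v in Q.items(): print(k,v.round(4))
a=lambda p,q:np.degrees(np.arctan2(*(Q[q]-Q[p])[[1,0]]))
for p,q in [('BL','BR'),('FL','FR'),('BL','FL'),('BR','FR'),('hinge','gend'),('bar0','bar1')]: print(p,q,a(p,q).round(2),np.linalg.norm(Q[p]-Q[q]).round(4))
E
```

```text
BL [0.659  0.1273 0.1   ]
BR [ 0.6265 -0.1627  0.1   ]
FL [0.5295 0.145  0.1   ]
FR [ 0.5017 -0.1472  0.1   ]
hinge [0.5315 0.137  0.098 ]
gend [ 0.445 -0.103  0.098]
bar0 [0.4971 0.127  0.094 ]
bar1 [ 0.4084 -0.1266  0.094 ]
tab [ 0.4454 -0.0322  0.156 ]
keepwall [ 0.466  -0.1311  0.136 ]
lipfront [ 0.4388 -0.1288  0.093 ]
BL BR -96.39 0.2918
FL FR -95.43 0.2936
BL FL 172.2 0.1307
BR FR 172.94 0.1258
hinge gend -109.81 0.2551
bar0 bar1 -109.27 0.2687
```

```bash
cat >> h.py <<'E'
def rel(p,rot):
    """print move row (units) from present pose to world pose p, rotation matrix rot"""
    st=robot.observe();R0=R.from_euler('xyz',st['tool_rot']).as_matrix()
    w=R.from_matrix(R0.T@rot).as_rotvec()/np.radians(6);s=R0.T@(np.asarray(p)-st['ee_pos'])/.04
    return np.r_[w,s].round(3)
def rot(yaw,tilt=0):  # tool down, tool x along yaw; tilt = bar lift about tool x
    return (R.from_euler('z',yaw)*R.from_euler('x',np.pi-tilt)).as_matrix()
E
python3 -c "
from h import *
print(rel([.40,-.03,.32],rot(np.radians(-19.5))))"
```

```text
[-6.0000e-03  9.0000e-03 -9.3460e+00 -1.2402e+01 -9.4970e+00 -2.6510e+00]
```

Call:
apply_moves(
  motion=[0, 0, -1, -1.2, -0.9, -1.3, 91, 0, 0, -2, -2.4, -1.8, -2, 91, 0, 0, -3, -3.2, -2.4, -2.65, 91, 0, 0, -4, -4, -3, -2.65, 91, 0, 0, -5, -5, -3.7, -2.65, 91],
)

```text
time: 0.52
ee_pos: [0.2253, -0.4352, 0.3083]
tool_rot: [3.141, -0.002, -0.791]
force: [1.6, -0.5, 0.8]
grip_width: 0.0907
```

```bash
python3 -c "
from h import *
print(robot.observe()['ee_pos'],rel([.40,-.03,.32],rot(np.radians(-19.5))))"
```

```text
[ 0.22532906 -0.43524713  0.30826424] [  0.011  -0.015  -4.302  -4.131 -10.229  -0.309]
```

Call:
apply_moves(
  motion=[0, 0, -1.1, -4.1, -10.2, -0.3, 91, 0, 0, -2.2, -4.1, -10.2, -0.3, 91, 0, 0, -3.3, -4.1, -10.2, -0.3, 91, 0, 0, -4.3, -4.1, -10.2, -0.3, 91, 0, 0, -4.3, -4.1, -10.2, -0.3, 91],
)

```text
time: 0.93
ee_pos: [0.3086, -0.2434, 0.3125]
tool_rot: [-3.142, 0.0, -0.338]
force: [1.5, -0.4, -0.5]
grip_width: 0.0908
```

```bash
python3 -c "
from h import *
print(robot.observe()['ee_pos'],rel([.40,-.03,.32],rot(np.radians(-19.5))))"
```

```text
[ 0.3085636  -0.24344621  0.31248609] [-1.000e-03  0.000e+00  2.200e-02  3.870e-01 -5.792e+00 -1.870e-01]
```

Call:
apply_moves(
  motion=[0, 0, 0, 0.4, -5.8, -0.2, 91, 0, 0, 0, 0.4, -5.8, -0.2, 91, 0, 0, 0, 0.4, -5.8, -0.2, 91, 0, 0, 0, 0.4, -5.8, -0.2, 91, 0, 0, 0, 0.4, -5.8, -0.2, 91],
)

```text
time: 1.35
ee_pos: [0.3924, -0.0527, 0.3198]
tool_rot: [3.142, -0.0, -0.345]
force: [1.8, -0.4, 0.5]
grip_width: 0.0912
```

Call:
apply_moves(
  motion=[0, 0, 0, 0, -0.6, 0, 91, 0, 0, 0, 0, -0.6, 0, 91],
)

```text
time: 1.52
ee_pos: [0.4013, -0.0285, 0.3196]
tool_rot: [-3.14, 0.0, -0.341]
force: [0.3, -0.9, -0.4]
grip_width: 0.0909
```

```bash
python3 -c "
from h import *
st=robot.observe(); im=read_camera('wrist'); print(st['ee_pos'],st['tool_rot'],st['joint_vel'].round(3)); cv2.imwrite('pics/w1.png',im[:,:,::-1]); np.save('w1.npy',np.r_[st['ee_pos'],st['tool_rot']])"
```

```text
[ 0.40129856 -0.02850121  0.31958652] [-3.14044992e+00  2.24560917e-04 -3.41083789e-01] [-0.088 -0.009  0.016 -0.023  0.002 -0.11 ]
```

View pics/w1.png

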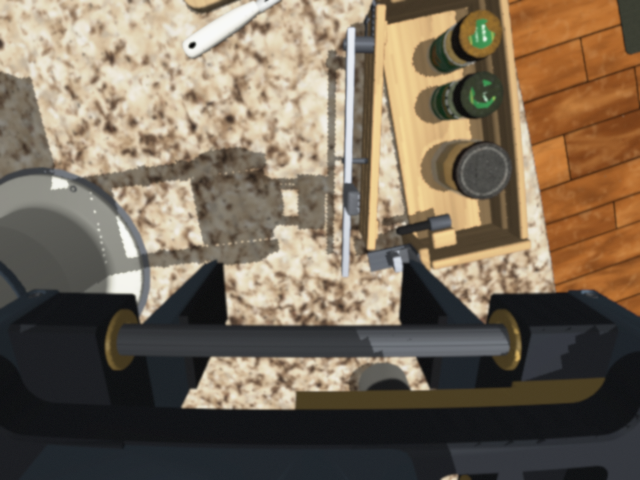

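The wrist view shows the bar as a bright line (352,28)→(346,275), the tab at about (352,198), the gate (378,10)→(370,248) and the keeper at about (395,258). I'll enlarge the keeper and tab area.

```bash
python3 -c "
import cv2
im=cv2.imread('pics/w1.png')
a=cv2.resize(im[165:285,330:430],None,fx=5,fy=5,interpolation=cv2.INTER_CUBIC)
b=cv2.resize(im[0:120,335:395],None,fx=5,fy=5,interpolation=cv2.INTER_CUBIC)
cv2.imwrite('pics/w1c.png',cv2.hconcat([a,b]))"
```

```text
(no output)
```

View pics/w1c.png

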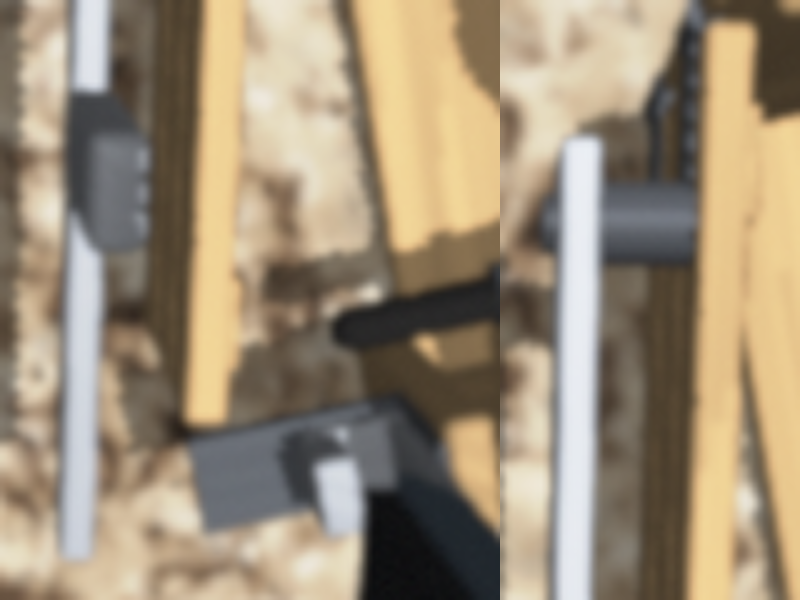

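The crop shows the tab top centre at (120,190), the bar end at (77,557), the gate's free end at (190–225,425), the keeper's outer edge at (190–205, 445–528) and the inner-wall top at (315–353,460)–(330–365,533).

```bash
cat > m.py <<'E'
from h import *
a=np.load('w1.npy');st={'ee_pos':a[:3],'tool_rot':a[3:]}
L=lambda x,y,z:onz('wrist',(330+x/5,165+y/5),z,st)
Rr=lambda x,y,z:onz('wrist',(335+(x-500)/5,y/5),z,st)
Q={'tab':L(120,190,.156),'tabU':L(120,133,.156),'tabD':L(120,250,.156),'barend':L(77,557,.094),'bar0':Rr(582,138,.094),'gend':L(207,425,.098),'ghinge':Rr(731,20,.098),
'lipF1':L(190,447,.092),'lipF2':L(206,529,.092),'wO1':L(315,460,.135),'wO2':L(330,533,.135),'wI1':L(353,460,.135),'wI2':L(365,533,.135)}
for k,v in Q.items(): print(k,v.round(4))
ang=lambda p,q:np.degrees(np.arctan2(*(Q[q]-Q[p])[[1,0]]))
print(ang('bar0','barend'),ang('ghinge','gend'),np.linalg.norm(Q['bar0']-Q['barend']))
# dist of bar from gate centreline
g=np.radians(ang('ghinge','gend'));n=np.array([-np.sin(g),np.cos(g)])
for k in Q: print(k, ((Q[k]-Q['ghinge'])[:2]@n).round(4), ((Q[k]-Q['ghinge'])[:2]@[np.cos(g),np.sin(g)]).round(4))
E
python3 m.py
```

```text
tab [ 0.4433 -0.027   0.156 ]
tabU [ 0.4466 -0.0167  0.156 ]
tabD [ 0.4398 -0.0381  0.156 ]
barend [ 0.4095 -0.1218  0.094 ]
bar0 [0.499  0.1302 0.094 ]
gend [ 0.4481 -0.099   0.098 ]
ghinge [0.5328 0.1403 0.098 ]
lipF1 [ 0.443  -0.1051  0.092 ]
lipF2 [ 0.4406 -0.1262  0.092 ]
wO1 [ 0.4654 -0.1002  0.135 ]
wO2 [ 0.4639 -0.1172  0.135 ]
wI1 [ 0.473 -0.103  0.135]
wI2 [ 0.471  -0.1198  0.135 ]
-109.5641960792786 -109.50267506123036 0.26737159635454805
tab -0.0285 0.1877
tabU -0.0288 0.1768
tabD -0.0281 0.1993
barend -0.0288 0.2883
bar0 -0.0285 0.0209
gend 0.0 0.2539
ghinge 0.0 0.0
lipF1 -0.0027 0.2613
lipF2 0.002 0.282
wO1 0.0168 0.2493
wO2 0.021 0.2658
wI1 0.0248 0.2493
wI2 0.0286 0.2658
```

```bash
cat >> h.py <<'E'
H=np.array([.535,.1464])
def gpose(phi,a,dz=0.,lat=.030):
    """tool pose gripping the tab: phi gate direction (deg), a bar lift (rad)"""
    p=np.radians(phi);e=np.array([np.cos(p),np.sin(p),0]);i=np.array([-np.sin(p),np.cos(p),0]);k=np.array([0,0,1.])
    g=np.r_[H,0]+e*(.04+.154*np.cos(a)-.055*np.sin(a))-i*lat+k*(.085+.154*np.sin(a)+.055*np.cos(a)+dz)
    up=-np.sin(a)*e+np.cos(a)*k
    z=-up;M=np.c_[i,np.cross(z,i),z]
    return g+.019*z,M
E
python3 -c "
from h import *
p,M=gpose(-109.53,0);print(p);print(M.round(2));print(rel(p+[0,0,.05],M),rel(p,M))"
```

```text
[ 0.44187173 -0.02640951  0.121     ]
[[ 0.94 -0.33 -0.  ]
 [-0.33 -0.94 -0.  ]
 [ 0.    0.   -1.  ]]
[-2.000e-03  5.000e-03 -3.000e-03  9.400e-01 -4.350e-01  3.711e+00] [-2.000e-03  5.000e-03 -3.000e-03  9.410e-01 -4.350e-01  4.961e+00]
```

Call:
apply_moves(
  motion=[0, 0, 0, 0.96, -0.43, 0.5, 60, 0, 0, 0, 0.96, -0.43, 1.5, 60, 0, 0, 0, 0.96, -0.43, 2.5, 60, 0, 0, 0, 0.96, -0.43, 3.5, 60, 0, 0, 0, 0.96, -0.43, 4.3, 60],
)

```text
time: 1.98
ee_pos: [0.4411, -0.0297, 0.1453]
tool_rot: [3.141, 0.002, -0.346]
force: [1.2, -0.2, -0.4]
grip_width: 0.0612
```

Call:
apply_moves(
  motion=[0, 0, 0, 0, 0, 0.5, 60, 0, 0, 0, 0, 0, 0.65, 60, 0, 0, 0, 0, 0, 0.65, 60],
)

```text
time: 2.23
ee_pos: [0.4414, -0.0296, 0.1207]
tool_rot: [3.141, 0.003, -0.346]
force: [-0.4, 0.0, -0.1]
grip_width: 0.06
```

```bash
python3 -c "
from h import *
p,M=gpose(-109.53,0,lat=.029);st=robot.observe();print(st['ee_pos'],rel(p,M)); im=read_camera('wrist'); cv2.imwrite('pics/w2.png',im[:,:,::-1])"
```

```text
[ 0.44137657 -0.02960703  0.12069722] [ 0.005  0.028 -0.048  0.01  -0.08  -0.008]
```

View pics/w2.png

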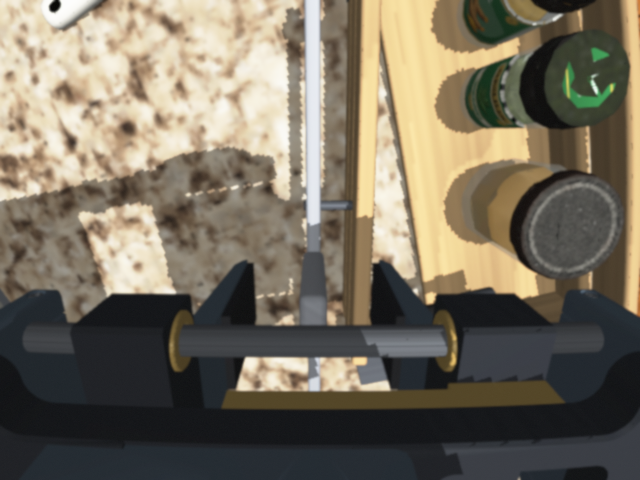

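The tab (312,280) is centred between the fingers at (250) and (373). Closing on it.

Call:
apply_moves(
  motion=[0, 0, 0, 0, -0.08, 0, 20, 0, 0, 0, 0, -0.08, 0, 8, 0, 0, 0, 0, -0.08, 0, 8, 0, 0, 0, 0, -0.08, 0, 8, 0, 0, 0, 0, -0.08, 0, 8],
  squeeze=20,
)

```text
time: 2.7
ee_pos: [0.4437, -0.026, 0.1222]
tool_rot: [-3.141, -0.001, -0.345]
force: [0.4, -0.8, -1.4]
grip_width: 0.0294
```

```bash
python3 -c "
from h import *
print(robot.observe()['tool_rot'])
p0,M0=gpose(-109.53,0,lat=.029)
for a in (.05,.1,.15):
    p,M=gpose(-109.53,a,lat=.029);print(a,(R.from_matrix(M0.T@M).as_rotvec()/np.radians(6)).round(3),(M0.T@(p-p0)/.04).round(3))"
```

```text
[-3.14142315e+00 -1.02969659e-03 -3.44934180e-01]
0.05 [-0.477 -0.     0.   ] [ 0.    -0.05  -0.191]
0.1 [-0.955 -0.     0.   ] [ 0.    -0.109 -0.38 ]
0.15 [-1.432 -0.     0.   ] [ 0.    -0.178 -0.565]
```

Call:
apply_moves(
  motion=[0, 0, 0, 0, 0, 0, 8, 0, 0, 0, 0, 0, 0, 8, 0, 0, 0, 0, 0, 0, 8, 0, 0, 0, 0, 0, 0, 8, 0, 0, 0, 0, 0, 0, 8],
)

```text
time: 3.12
ee_pos: [0.4433, -0.026, 0.1217]
tool_rot: [3.142, 0.0, -0.345]
force: [-1.8, 1.2, 3.3]
grip_width: 0.012
```

Gripped at 12 mm. Lift the bar to about 0.15 rad along its arc.

Call:
apply_moves(
  motion=[-0.28, 0, 0, 0, -0.03, -0.11, 8, -0.57, 0, 0, 0, -0.06, -0.228, 8, -0.86, 0, 0, 0, -0.096, -0.343, 8, -1.15, 0, 0, 0, -0.136, -0.456, 8, -1.43, 0, 0, 0, -0.178, -0.565, 8],
)

```text
time: 3.53
ee_pos: [0.4457, -0.0191, 0.1443]
tool_rot: [2.99, 0.0, -0.345]
force: [-0.2, 3.7, -3.8]
grip_width: 0.0122
```

Call:
apply_moves(
  motion=[0, 0, 0, 0, 0, 0, 8, 0, 0, 0, 0, 0, 0, 8],
)

```text
time: 3.7
ee_pos: [0.4455, -0.0191, 0.144]
tool_rot: [2.992, 0.001, -0.344]
force: [-1.0, -0.1, -2.6]
grip_width: 0.0121
```

```bash
python3 -c "
from h import *
st=robot.observe();print(st['force'],st['wrist_torque'],st['grip_width']); print(rel(*gpose(-109.53,.15,lat=.029)))
p0,M0=gpose(-109.77,.15,lat=.029)
for d in (1,2,3,4,5,6,7,8,9,10):
    p,M=gpose(-109.77+d,.15,lat=.029);print(d,(R.from_matrix(M0.T@M).as_rotvec()/np.radians(6)).round(3),(M0.T@(p-p0)/.04).round(3))"
```

```text
[-1.03415998 -0.08891519 -2.63771372] [-0.05082408 -0.01811159  0.24908251] 0.01205340308467456
[-0.004  0.011 -0.026  0.     0.023  0.014]
1 [ 0.     0.025 -0.165] [0.082 0.012 0.002]
2 [ 0.    0.05 -0.33] [0.164 0.022 0.003]
3 [ 0.     0.075 -0.494] [0.246 0.031 0.005]
4 [ 0.     0.1   -0.659] [0.328 0.039 0.006]
5 [ 0.     0.125 -0.824] [0.41  0.045 0.007]
6 [ 0.     0.149 -0.989] [0.492 0.05  0.007]
7 [ 0.     0.174 -1.154] [0.575 0.053 0.008]
8 [ 0.     0.199 -1.318] [0.657 0.055 0.008]
9 [ 0.     0.224 -1.483] [0.74  0.055 0.008]
10 [ 0.     0.249 -1.648] [0.822 0.054 0.008]
```

Call:
apply_moves(
  motion=[0, 0.035, -0.23, 0.115, 0.016, 0.002, 8, 0, 0.07, -0.46, 0.23, 0.029, 0.005, 8, 0, 0.105, -0.69, 0.345, 0.04, 0.006, 8, 0, 0.137, -0.907, 0.451, 0.048, 0.007, 8, 0, 0.149, -0.989, 0.492, 0.05, 0.007, 8],
)

```text
time: 4.12
ee_pos: [0.4638, -0.028, 0.1438]
tool_rot: [2.993, 0.0, -0.24]
force: [-0.6, 5.2, -4.4]
grip_width: 0.0117
```

Call:
apply_moves(
  motion=[0, 0, 0, 0, 0, 0, 8, 0, 0, 0, 0, 0, 0, 8],
)

```text
time: 4.28
ee_pos: [0.4634, -0.0278, 0.144]
tool_rot: [2.993, 0.0, -0.242]
force: [-0.4, 4.3, -5.0]
grip_width: 0.0119
```

```bash
python3 -c "
from h import *
st=robot.observe();print(st['force'],st['wrist_torque'],st['grip_width']); print(rel(*gpose(-103.77,.15,lat=.029)))
im=read_camera('wrist'); im2=read_camera('top')
a=cv2.resize(im2[215:290,310:370],None,fx=7,fy=6.4,interpolation=cv2.INTER_CUBIC)[:480,:,::-1]
cv2.imwrite('pics/w3.png',np.hstack([im[:,260:600,::-1],a]))"
```

```text
[-0.35954239  4.26417326 -4.97848276] [ 0.9489425  -0.24242499  0.358759  ] 0.011889041096726963
[-0.011  0.006 -0.01  -0.023  0.016  0.012]
```

View pics/w3.png

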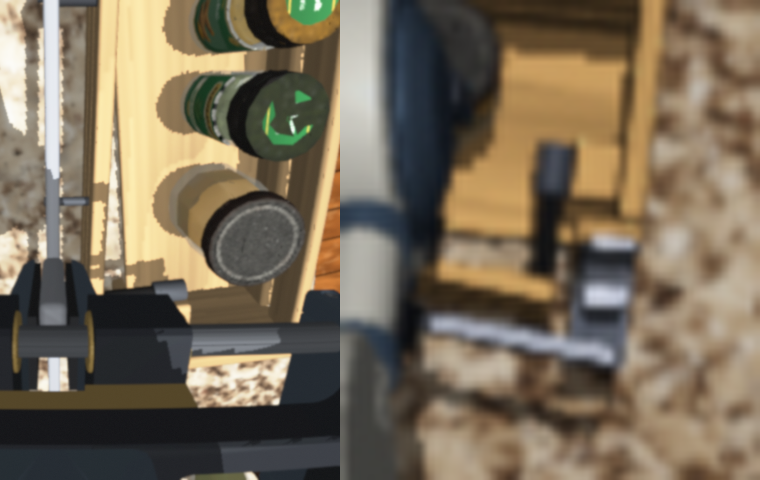

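The bar is raised and its end lies over the outer lip (top-view inset, bar end at (610,352), wall top at (605,295)). I'll continue in finer steps and watch the inward force.

```bash
cat >> h.py <<'E'
def inc(phi0,phi1,a0=.15,a1=.15):
    p0,M0=gpose(phi0,a0,lat=.029);p,M=gpose(phi1,a1,lat=.029)
    return np.r_[R.from_matrix(M0.T@M).as_rotvec()/np.radians(6),M0.T@(p-p0)/.04].round(3).tolist()
def fi():
    st=robot.observe();y=st['tool_rot'][2];F=st['force'];return (F[:2]@[np.cos(y),np.sin(y)]).round(2),F.round(2)
E
python3 -c "
from h import *
for d in (.5,1,1.5,2,2.5): print(d,inc(-103.77,-103.77+d))
print(fi())"
```

```text
0.5 [0.0, 0.012, -0.082, 0.041, 0.006, 0.001]
1 [-0.0, 0.025, -0.165, 0.082, 0.012, 0.002]
1.5 [0.0, 0.037, -0.247, 0.123, 0.017, 0.003]
2 [0.0, 0.05, -0.33, 0.164, 0.022, 0.003]
2.5 [-0.0, 0.062, -0.412, 0.204, 0.027, 0.004]
(np.float64(-0.49), array([ 0.68,  4.81, -5.91]))
```

Call:
apply_moves(
  motion=[0, 0.012, -0.082, 0.041, 0.004, 0.001, 8, 0, 0.025, -0.165, 0.082, 0.008, 0.002, 8, 0, 0.037, -0.247, 0.123, 0.012, 0.003, 8, 0, 0.05, -0.33, 0.164, 0.015, 0.003, 8, 0, 0.05, -0.33, 0.164, 0.015, 0.003, 8],
)

```text
time: 4.8
ee_pos: [0.47, -0.0302, 0.1442]
tool_rot: [2.992, 0.0, -0.205]
force: [-1.2, 2.8, -4.8]
grip_width: 0.0121
```

```bash
python3 -c "
from h import *
print(fi(),robot.observe()['wrist_torque'],rel(*gpose(-101.77,.15,lat=.029)))"
```

```text
(np.float64(-1.7), array([-1.16,  2.75, -4.84])) [0.4228038  0.04415544 0.31915414] [-0.001  0.     0.007 -0.035  0.016  0.018]
```

Call:
apply_moves(
  motion=[0, 0.006, -0.041, 0.02, 0.002, 0, 8, 0, 0.012, -0.082, 0.041, 0.004, 0, 8, 0, 0.018, -0.123, 0.061, 0.006, 0, 8, 0, 0.018, -0.123, 0.061, 0.006, 0, 8],
)

```text
time: 5.13
ee_pos: [0.4722, -0.031, 0.1443]
tool_rot: [2.992, 0.0, -0.192]
force: [-3.3, 1.0, -4.3]
grip_width: 0.012
```

```bash
python3 -c "
from h import *
print(fi())"
```

```text
(np.float64(-3.45), array([-3.31,  1.04, -4.31]))
```

Call:
apply_moves(
  motion=[0, 0.006, -0.041, 0.02, 0.002, 0, 8, 0, 0.012, -0.082, 0.041, 0.004, 0, 8, 0, 0.012, -0.082, 0.041, 0.004, 0, 8],
)

```text
time: 5.38
ee_pos: [0.4738, -0.0314, 0.1444]
tool_rot: [2.992, 0.0, -0.183]
force: [-3.7, -0.8, -1.5]
grip_width: 0.012
```

```bash
python3 -c "
from h import *
print(fi())"
```

```text
(np.float64(-3.45), array([-3.65, -0.79, -1.53]))
```

Call:
apply_moves(
  motion=[0, 0.006, -0.041, 0.02, 0.002, 0, 8, 0, 0.006, -0.041, 0.02, 0.002, 0, 8, 0, 0.006, -0.041, 0.02, 0.002, 0, 8],
)

```text
time: 5.63
ee_pos: [0.4746, -0.0317, 0.1444]
tool_rot: [2.992, 0.0, -0.179]
force: [-4.7, -2.9, -1.3]
grip_width: 0.0116
```

Call:
apply_moves(
  motion=[0, 0.006, -0.041, 0.02, 0.002, 0, 8, 0, 0.006, -0.041, 0.02, 0.002, 0, 8, 0, 0.006, -0.041, 0.02, 0.002, 0, 8],
)

```text
time: 5.88
ee_pos: [0.4753, -0.0319, 0.1444]
tool_rot: [2.991, 0.0, -0.175]
force: [-5.2, -2.8, -1.5]
grip_width: 0.0121
```

Call:
apply_moves(
  motion=[0, 0.006, -0.041, 0.02, 0.002, 0, 8, 0, 0.006, -0.041, 0.02, 0.002, 0, 8, 0, 0.006, -0.041, 0.02, 0.002, 0, 8],
)

```text
time: 6.13
ee_pos: [0.476, -0.0321, 0.1444]
tool_rot: [2.991, 0.0, -0.171]
force: [-4.3, -3.7, -2.5]
grip_width: 0.0119
```

Call:
apply_moves(
  motion=[0, 0.006, -0.041, 0.02, 0.002, 0, 8, 0, 0.006, -0.041, 0.02, 0.002, 0, 8, 0, 0.006, -0.041, 0.02, 0.002, 0, 8],
)

```text
time: 6.38
ee_pos: [0.4768, -0.0324, 0.1444]
tool_rot: [2.991, 0.0, -0.166]
force: [-5.0, -2.8, -1.6]
grip_width: 0.0116
```

Call:
apply_moves(
  motion=[0, 0.006, -0.041, 0.02, 0.002, 0, 8, 0, 0.006, -0.041, 0.02, 0.002, 0, 8, 0, 0.006, -0.041, 0.02, 0.002, 0, 8],
)

```text
time: 6.63
ee_pos: [0.4775, -0.0326, 0.1444]
tool_rot: [2.991, 0.001, -0.162]
force: [-5.0, -3.5, -1.4]
grip_width: 0.0119
```

```bash
python3 -c "
from h import *
im2=read_camera('top');cv2.imwrite('pics/t4full.png',im2[:,:,::-1])
a=cv2.resize(im2[235:280,320:365],None,fx=13,fy=13,interpolation=cv2.INTER_CUBIC)[:,:,::-1]
cv2.imwrite('pics/t4.png',a)"
```

```text
(no output)
```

View pics/t4.png

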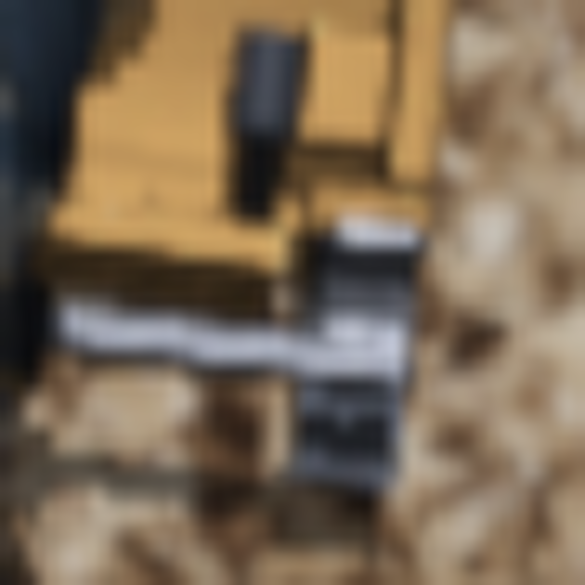

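The bar end (~352) now appears flush against the bright inner-wall top (~325). One more small feeling step.

Call:
apply_moves(
  motion=[0, 0.006, -0.041, 0.02, 0.002, 0, 8, 0, 0.006, -0.041, 0.02, 0.002, 0, 8, 0, 0.006, -0.041, 0.02, 0.002, 0, 8],
)

```text
time: 6.93
ee_pos: [0.4783, -0.0328, 0.1444]
tool_rot: [2.991, 0.001, -0.158]
force: [-6.1, -3.8, -0.8]
grip_width: 0.0123
```

```bash
python3 -c "
from h import *
print(fi(),robot.observe()['wrist_torque'].round(2),rel(*gpose(-99.3,.15,lat=.029)),robot.observe()['ee_pos'])"
```

```text
(np.float64(-5.46), array([-6.14, -3.83, -0.77])) [-0.87  0.73  0.18] [ 0.003 -0.001  0.046 -0.049  0.018  0.023] [ 0.47825175 -0.03282206  0.1444187 ]
```

Call:
apply_moves(
  motion=[0, 0.006, -0.041, 0.02, 0.002, 0, 8, 0, 0.006, -0.041, 0.02, 0.002, 0, 8, 0, 0.006, -0.041, 0.02, 0.002, 0, 8],
)

```text
time: 7.18
ee_pos: [0.479, -0.033, 0.1444]
tool_rot: [2.991, 0.001, -0.153]
force: [-5.7, -4.1, -0.8]
grip_width: 0.0119
```

```bash
python3 -c "
from h import *
print(fi(),robot.observe()['wrist_torque'].round(2),rel(*gpose(-98.8,.15,lat=.029)))"
```

```text
(np.float64(-5.02), array([-5.71, -4.06, -0.81])) [-0.88  0.72  0.18] [ 0.003  0.006  0.004 -0.028  0.021  0.024]
```

Call:
apply_moves(
  motion=[0, 0.006, -0.041, 0.02, 0.002, 0, 8, 0, 0.006, -0.041, 0.02, 0.002, 0, 8, 0, 0.006, -0.041, 0.02, 0.002, 0, 8],
)

```text
time: 7.43
ee_pos: [0.4797, -0.0333, 0.1445]
tool_rot: [2.991, 0.001, -0.149]
force: [-5.8, -4.6, -1.6]
grip_width: 0.0117
```

```bash
python3 -c "
from h import *
print(fi(),robot.observe()['wrist_torque'].round(2),rel(*gpose(-98.55,.15,lat=.029)))"
```

```text
(np.float64(-5.08), array([-5.83, -4.62, -1.64])) [-0.93  0.78  0.17] [ 0.004  0.007  0.005 -0.026  0.021  0.025]
```

Call:
apply_moves(
  motion=[0, 0.006, -0.041, 0.02, 0.002, 0, 8, 0, 0.006, -0.041, 0.02, 0.002, 0, 8, 0, 0.006, -0.041, 0.02, 0.002, 0, 8],
)

```text
time: 7.68
ee_pos: [0.4805, -0.0335, 0.1444]
tool_rot: [2.991, 0.001, -0.145]
force: [-6.8, -4.4, -0.6]
grip_width: 0.0118
```

Call:
apply_moves(
  motion=[0, 0.006, -0.041, 0.02, 0.002, 0, 8, 0, 0.006, -0.041, 0.02, 0.002, 0, 8, 0, 0.006, -0.041, 0.02, 0.002, 0, 8],
)

```text
time: 7.93
ee_pos: [0.4812, -0.0337, 0.1445]
tool_rot: [2.991, 0.001, -0.14]
force: [-6.2, -5.1, -0.4]
grip_width: 0.0122
```

```bash
python3 -c "
from h import *
print(fi(),robot.observe()['wrist_torque'].round(2),rel(*gpose(-98.05,.15,lat=.029)))
im2=read_camera('top');cv2.imwrite('pics/t5full.png',im2[:,:,::-1])
a=cv2.resize(im2[235:280,320:365],None,fx=13,fy=13,interpolation=cv2.INTER_CUBIC)[:,:,::-1]
cv2.imwrite('pics/t5.png',a)"
```

```text
(np.float64(-5.42), array([-6.19, -5.12, -0.39])) [-1.08  0.82  0.17] [ 0.005  0.009  0.004 -0.024  0.022  0.025]
```

View pics/t5.png

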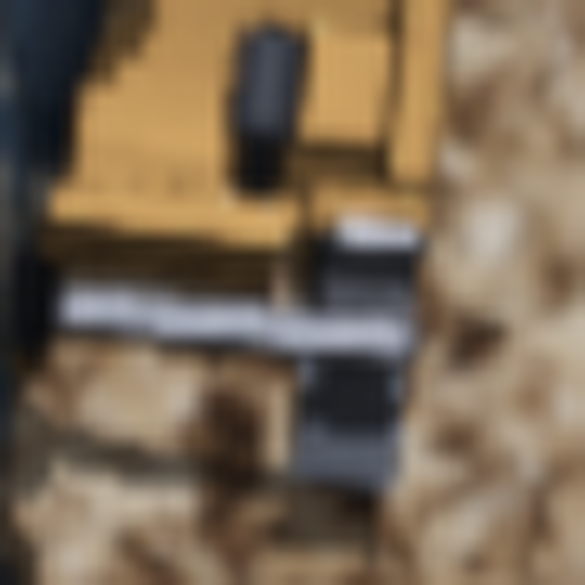

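The bar has drifted over where the bright piece was, with no hard contact, so the bright piece may be the low lip rather than the tall wall. I'll triangulate its height from the stored views.

```bash
python3 - <<'E'
from h import *
a=np.load('w1.npy');st={'ee_pos':a[:3],'tool_rot':a[3:]}
def tri(u1,u2):
    o1,d1=ray('wrist',u1,st);o2,d2=ray('top',u2);d1/=np.linalg.norm(d1);d2/=np.linalg.norm(d2)
    s=np.linalg.lstsq(np.c_[d1,-d2],o2-o1,rcond=None)[0];return (o1+d1*s[0]).round(4),(o2+d2*s[1]).round(4)
W=lambda x,y:(330+x/5,165+y/5)
T=lambda x,y:(250+x/6,195+y/5.7)
print('tab',tri(W(120,190),T(390,412)))
print('barend',tri(W(77,557),T(577,493)))
print('bright',tri(W(341,497),T(588,376)))
print('greyouter',tri(W(198,488),T(580,437)))
print('greyouter z.092', onz('top',T(580,437),.092))
im=cv2.imread('pics/w1.png');c=cv2.imread('pics/top0.png')
print(im[264,395:408].mean(1).astype(int), c[255:275,346:350].mean((1,2)).astype(int), c[248:275,350].mean(1).astype(int))
E
```

```text
tab (array([ 0.4442, -0.0308,  0.1389]), array([ 0.4475, -0.0319,  0.1393]))
barend (array([ 0.4089, -0.127 ,  0.0815]), array([ 0.4096, -0.1273,  0.0816]))
bright (array([ 0.4746, -0.1344,  0.0802]), array([ 0.474 , -0.1343,  0.0801]))
greyouter (array([ 0.4431, -0.1308,  0.0546]), array([ 0.4433, -0.1309,  0.0546]))
greyouter z.092 [ 0.43894962 -0.12885722  0.092     ]
[206 216 217 217 216 209 182 127  66  30  22  23  22] [ 40  58  81  94 147 203 214 177  66  42  68  95  98  98  98  97  88  66
  46  49] [112  94 129 139 168 171  64  39  56  85  97 128 183 195 150  88  91 103
 110 117 123 122 119 130 146 140 122]
```

```bash
python3 - <<'E'
from h import *
a=np.load('w1.npy');st={'ee_pos':a[:3],'tool_rot':a[3:]}
A=onz('wrist',(330+341/5,165+497/5),.092,st);B=onz('top',(250+588/6,195+376/5.7),.092)
W=onz('top',(250+592/6,195+332/5.7),.135);print(A,B,W)
i=np.array([np.cos(np.radians(-6.6)),np.sin(np.radians(-6.6))])
print((A-W)[:2]@i,(B-W)[:2]@i)
for L in (A[:2]+.011*i,B[:2]+.011*i,W[:2]-.0085*i):
    v=L-H;r=np.hypot(*v);print(L,'phi',np.degrees(np.arctan2(v[1],v[0])+np.arcsin(.0295/r)),'inward off from hinge plane',v@i)
print(np.degrees(robot.observe()['tool_rot'][2])-90)
E
```

```text
[ 0.47327679 -0.12912969  0.092     ] [ 0.47228003 -0.13364599  0.092     ] [ 0.48964456 -0.13367057  0.135     ]
-0.016781214017951494 -0.01725227664784199
[ 0.48420389 -0.130394  ] phi -94.38178686443862 inward off from hinge plane -0.018645558887056046
[ 0.48320713 -0.1349103 ] phi -94.51245711043552 inward off from hinge plane -0.01911662151694654
[ 0.48120089 -0.1326936 ] phi -94.95334102389785 inward off from hinge plane -0.02136434486910458
-98.03734906583274
```

The triangulated height, bias-corrected with the tab and bar end, is about 0.093. So the bright piece is the lip, and the wall sits about 17 mm further in, at the post side. The notch should be at phi ≈ -94.5 to -95. I'm at -98.0, so I continue.

Call:
apply_moves(
  motion=[0, 0.012, -0.082, 0.041, 0.012, 0, 8, 0, 0.025, -0.165, 0.082, 0.023, 0, 8, 0, 0.037, -0.247, 0.123, 0.034, 0, 8, 0, 0.037, -0.247, 0.123, 0.034, 0, 8],
)

```text
time: 8.32
ee_pos: [0.486, -0.0352, 0.1444]
tool_rot: [2.992, 0.001, -0.114]
force: [-6.7, 0.5, -4.5]
grip_width: 0.0117
```

```bash
python3 -c "
from h import *
print(fi(),robot.observe()['wrist_torque'].round(2),rel(*gpose(-96.55,.15,lat=.029)))"
```

```text
(np.float64(-6.69), array([-6.68,  0.5 , -4.49])) [0.01 0.65 0.18] [-0.005  0.01   0.008 -0.026  0.018  0.023]
```

Call:
apply_moves(
  motion=[0, 0.006, -0.041, 0.02, 0.004, 0, 8, 0, 0.012, -0.082, 0.041, 0.008, 0, 8, 0, 0.012, -0.082, 0.041, 0.008, 0, 8],
)

```text
time: 8.57
ee_pos: [0.4874, -0.0356, 0.1444]
tool_rot: [2.992, 0.002, -0.105]
force: [-5.7, 1.2, -4.8]
grip_width: 0.0119
```

```bash
python3 -c "
from h import *
print(fi(),robot.observe()['wrist_torque'].round(2),rel(*gpose(-96.05,.15,lat=.029)))"
```

```text
(np.float64(-5.76), array([-5.67,  1.18, -4.82])) [0.1  0.61 0.16] [-0.006  0.014  0.004 -0.021  0.018  0.023]
```

Now fine 0.25° steps (about 1.2 mm at the keeper).

Call:
apply_moves(
  motion=[0, 0.006, -0.041, 0.02, 0.003, 0, 8, 0, 0.006, -0.041, 0.02, 0.003, 0, 8, 0, 0.006, -0.041, 0.02, 0.003, 0, 8],
)

```text
time: 8.82
ee_pos: [0.4881, -0.0358, 0.1444]
tool_rot: [2.992, 0.002, -0.101]
force: [-6.4, 1.4, -4.8]
grip_width: 0.0119
```

Call:
apply_moves(
  motion=[0, 0.006, -0.041, 0.02, 0.003, 0, 8, 0, 0.006, -0.041, 0.02, 0.003, 0, 8, 0, 0.006, -0.041, 0.02, 0.003, 0, 8],
)

```text
time: 9.07
ee_pos: [0.4888, -0.036, 0.1444]
tool_rot: [2.992, 0.002, -0.097]
force: [-5.6, 1.2, -4.6]
grip_width: 0.0114
```

Call:
apply_moves(
  motion=[0, 0.006, -0.041, 0.02, 0.003, 0, 8, 0, 0.006, -0.041, 0.02, 0.003, 0, 8, 0, 0.006, -0.041, 0.02, 0.003, 0, 8],
)

```text
time: 9.32
ee_pos: [0.4896, -0.0362, 0.1444]
tool_rot: [2.992, 0.002, -0.093]
force: [-5.5, 2.1, -5.5]
grip_width: 0.0121
```

Call:
apply_moves(
  motion=[0, 0.006, -0.041, 0.02, 0.002, 0, 8, 0, 0.006, -0.041, 0.02, 0.002, 0, 8, 0, 0.006, -0.041, 0.02, 0.002, 0, 8],
)

```text
time: 9.57
ee_pos: [0.4904, -0.0364, 0.1444]
tool_rot: [2.992, 0.002, -0.088]
force: [-7.4, 2.2, -5.2]
grip_width: 0.012
```

Call:
apply_moves(
  motion=[0, 0.006, -0.041, 0.02, 0.002, 0, 8, 0, 0.006, -0.041, 0.02, 0.002, 0, 8, 0, 0.006, -0.041, 0.02, 0.002, 0, 8],
)

```text
time: 9.82
ee_pos: [0.4911, -0.0365, 0.1444]
tool_rot: [2.992, 0.002, -0.084]
force: [-5.8, 0.9, -5.2]
grip_width: 0.0118
```

```bash
python3 -c "
from h import *
print(fi(),robot.observe()['wrist_torque'].round(2),rel(*gpose(-94.83,.15,lat=.029)))
im2=read_camera('top')
a=cv2.resize(im2[235:280,320:365],None,fx=13,fy=13,interpolation=cv2.INTER_CUBIC)[:,:,::-1]
cv2.imwrite('pics/t6.png',a)"
```

```text
(np.float64(-5.82), array([-5.76,  0.86, -5.16])) [0.05 0.71 0.06] [-0.006  0.017  0.006 -0.017  0.019  0.024]
```

View pics/t6.png

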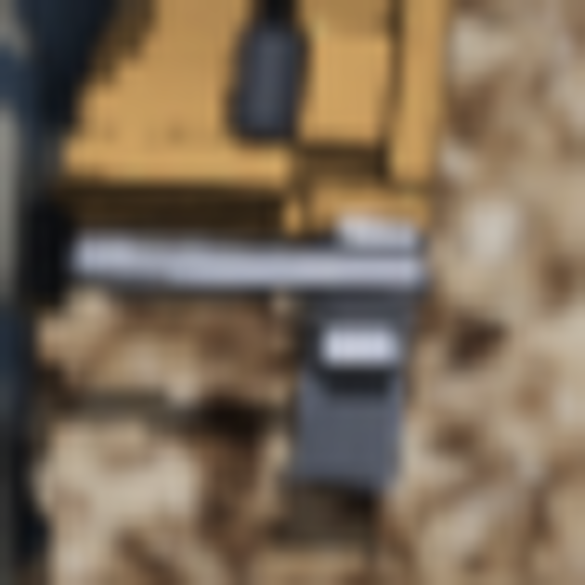

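This view shows the bar (y≈267) past the bright lip (y≈345) and about 1 mm short of the tall wall's top (y≈232). Feel for the wall with smaller steps.

Call:
apply_moves(
  motion=[0, 0.004, -0.03, 0.015, 0.001, 0, 8, 0, 0.004, -0.03, 0.015, 0.001, 0, 8, 0, 0.004, -0.03, 0.015, 0.001, 0, 8],
)

```text
time: 10.12
ee_pos: [0.4917, -0.0367, 0.1445]
tool_rot: [2.992, 0.002, -0.081]
force: [-6.2, 1.4, -5.2]
grip_width: 0.0118
```

Call:
apply_moves(
  motion=[0, 0.004, -0.03, 0.015, 0.001, 0, 8, 0, 0.004, -0.03, 0.015, 0.001, 0, 8, 0, 0.004, -0.03, 0.015, 0.001, 0, 8],
)

```text
time: 10.37
ee_pos: [0.4921, -0.0368, 0.1444]
tool_rot: [2.992, 0.002, -0.078]
force: [-7.3, 0.9, -3.2]
grip_width: 0.0118
```

Call:
apply_moves(
  motion=[0, 0.004, -0.03, 0.015, 0.001, 0, 8, 0, 0.004, -0.03, 0.015, 0.001, 0, 8, 0, 0.004, -0.03, 0.015, 0.001, 0, 8],
)

```text
time: 10.62
ee_pos: [0.4921, -0.0368, 0.1444]
tool_rot: [2.992, 0.003, -0.075]
force: [-10.4, 2.1, -1.9]
grip_width: 0.0116
```

```bash
python3 -c "
from h import *
print(fi(),robot.observe()['wrist_torque'].round(2),rel(*gpose(-94.3,.15,lat=.029)))"
```

```text
(np.float64(-10.5), array([-10.37,   2.1 ,  -1.93])) [-0.04  1.32 -0.15] [-0.005  0.032  0.008  0.001  0.022  0.022]
```

Contact with the wall: TCP x stopped at 0.4921 and the force rose to 10 N at the tab (about 3 N at the keeper). Back off about 1.4 mm at the tab (2 mm at the keeper) to centre the bar.

Call:
apply_moves(
  motion=[0, -0.008, 0.05, -0.025, -0.001, 0, 8, 0, -0.016, 0.1, -0.052, -0.002, 0, 8, 0, -0.016, 0.1, -0.052, -0.002, 0, 8, 0, -0.016, 0.1, -0.052, -0.002, 0, 8],
)

```text
time: 10.95
ee_pos: [0.4908, -0.0365, 0.1444]
tool_rot: [2.992, 0.002, -0.085]
force: [-6.4, 1.9, -5.1]
grip_width: 0.0123
```

```bash
python3 -c "
from h import *
print(fi(),robot.observe()['wrist_torque'].round(2),rel(*gpose(-94.9,.15,lat=.029)))
for a in (.12,.09,.06,.03,0.): print(a,inc(-94.9,-94.9,.15,a))"
```

```text
(np.float64(-6.56), array([-6.43,  1.87, -5.08])) [0.23 0.69 0.02] [-0.007  0.02   0.007 -0.014  0.02   0.024]
0.12 [0.286, -0.0, 0.0, 0.0, 0.025, 0.116]
0.09 [0.573, -0.0, 0.0, 0.0, 0.047, 0.232]
0.06 [0.859, -0.0, 0.0, 0.0, 0.065, 0.35]
0.03 [1.146, -0.0, 0.0, -0.0, 0.08, 0.467]
0.0 [1.432, -0.0, 0.0, 0.0, 0.091, 0.585]
```

Call:
apply_moves(
  motion=[0.286, 0, 0, 0, 0.025, 0.116, 8, 0.573, 0, 0, 0, 0.047, 0.232, 8, 0.76, 0, 0, 0, 0.06, 0.31, 8, 0.86, 0, 0, 0, 0.065, 0.35, 8, 0.86, 0, 0, 0, 0.065, 0.35, 8],
)

```text
time: 11.37
ee_pos: [0.4904, -0.0414, 0.1308]
tool_rot: [3.083, 0.002, -0.086]
force: [-5.4, 4.3, -3.2]
grip_width: 0.0117
```

```bash
python3 -c "
from h import *
print(fi(),robot.observe()['wrist_torque'].round(2),rel(*gpose(-94.9,.06,lat=.029)))"
```

```text
(np.float64(-5.76), array([-5.42,  4.29, -3.23])) [0.76 0.69 0.21] [-0.018  0.021 -0.003 -0.015  0.015  0.017]
```

No contact with the lip at 0.06 rad, so the bar is entering the notch. Lower the rest.

Call:
apply_moves(
  motion=[0.143, 0, 0, 0, 0.007, 0.059, 8, 0.287, 0, 0, 0, 0.015, 0.117, 8, 0.43, 0, 0, 0, 0.02, 0.176, 8, 0.52, 0, 0, 0, 0.024, 0.21, 8, 0.52, 0, 0, 0, 0.024, 0.21, 8],
)

```text
time: 11.78
ee_pos: [0.4904, -0.0435, 0.1228]
tool_rot: [3.136, 0.002, -0.085]
force: [-7.4, -4.4, 0.5]
grip_width: 0.0123
```

```bash
python3 -c "
from h import *
print(fi(),robot.observe()['wrist_torque'].round(2),rel(*gpose(-94.9,0,lat=.029)))"
```

```text
(np.float64(-7.03), array([-7.44, -4.43,  0.5 ])) [-0.72  1.12  0.3 ] [ 0.049  0.018  0.003 -0.019  0.025  0.044]
```

Call:
apply_moves(
  motion=[0.05, 0, 0, 0, 0.005, 0.018, 8, 0.05, 0, 0, 0, 0.01, 0.03, 8, 0.05, 0, 0, 0, 0.01, 0.03, 8],
)

```text
time: 12.03
ee_pos: [0.4904, -0.0437, 0.1218]
tool_rot: [3.141, 0.002, -0.085]
force: [-8.7, -4.9, 1.6]
grip_width: 0.0116
```

The bar is level (z matches the original grasp height of 0.1217). Release.

Call:
apply_moves(
  motion=[0, 0, 0, 0, 0, 0, 30, 0, 0, 0, 0, 0, 0, 50, 0, 0, 0, 0, 0, 0, 50, 0, 0, 0, 0, 0, 0, 50, 0, 0, 0, 0, 0, 0, 50],
)

```text
time: 12.45
ee_pos: [0.4914, -0.0433, 0.122]
tool_rot: [-3.142, -0.0, -0.085]
force: [0.0, -0.0, -0.2]
grip_width: 0.0426
```

Call:
apply_moves(
  motion=[0, 0, 0, 0, 0, -0.3, 50, 0, 0, 0, 0, 0, -1, 50, 0, 0, 0, 0, 0, -2, 50, 0, 0, 0, 0, 0, -3, 50, 0, 0, 0, 0, 0, -4, 50],
)

```text
time: 12.87
ee_pos: [0.4907, -0.0431, 0.2838]
tool_rot: [-3.141, 0.001, -0.085]
force: [1.8, -0.0, 0.3]
grip_width: 0.0498
```

Call:
apply_moves(
  motion=[0, 0, 0, -1, 0, -1, 50, 0, 0, 0, -2, 0, -1, 50, 0, 0, 0, -2, 0, -1, 50, 0, 0, 0, -2, 0, -1, 50],
)

```text
time: 13.2
ee_pos: [0.4094, -0.0361, 0.3231]
tool_rot: [3.141, -0.001, -0.085]
force: [0.7, -0.2, 0.4]
grip_width: 0.05
```

```bash
python3 -c "
from h import *
st=robot.observe();im=read_camera('wrist');im2=read_camera('top');print(st['ee_pos'],fi());np.save('w9.npy',np.r_[st['ee_pos'],st['tool_rot']])
cv2.imwrite('pics/w9.png',im[:,:,::-1])
a=cv2.resize(im2[195:280,255:365],None,fx=5,fy=5,interpolation=cv2.INTER_CUBIC)[:480,:,::-1]
b=im[0:290,240:480,::-1];b=cv2.copyMakeBorder(b,0,a.shape[0]-290,0,0,0)
cv2.imwrite('pics/end.png',np.hstack([a,b]))"
```

```text
[ 0.40939601 -0.03614664  0.32306797] (np.float64(0.65), array([ 0.63, -0.24,  0.31]))
```

View pics/end.png

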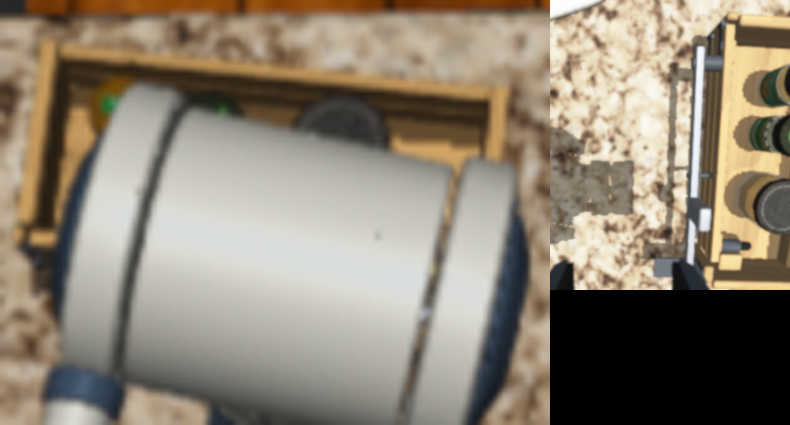

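Call:
apply_moves(
  motion=[0, 0, 0, 0, 1, 0, 50, 0, 0, 0, 0, 2, 0, 50, 0, 0, 0, 0, 2.5, 0, 50, 0, 0, 0, 0, 2.5, 0, 50, 0, 0, 0, 0, 2.5, 0, 50],
)

```text
time: 13.72
ee_pos: [0.4035, -0.1372, 0.3211]
tool_rot: [-3.141, 0.002, -0.087]
force: [-0.3, 0.7, 0.0]
grip_width: 0.05
```

```bash
python3 -c "
from h import *
st=robot.observe();im=read_camera('wrist')
cv2.imwrite('pics/w10.png',im[:,:,::-1])
cv2.imwrite('pics/end2.png',cv2.resize(im[0:200,300:520,::-1],None,fx=3,fy=3,interpolation=cv2.INTER_CUBIC))"
```

```text
(no output)
```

View pics/end2.png

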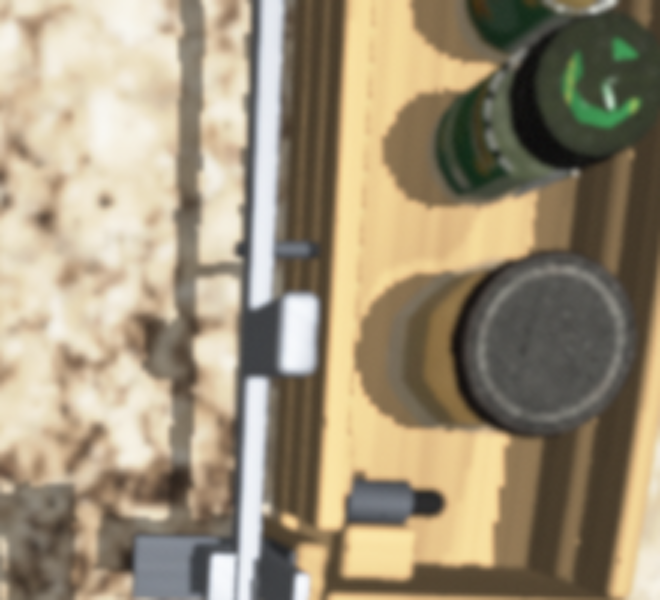

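The final view shows the bar lying straight between the lip (~222,575) and the wall (~275–300,575), resting on the lip side with the gripper clear. Handing in.

```bash
python3 -c "
from cell import robot
print(robot.observe()['time'],robot.close_job())"
```

```text
the job is handed in; nothing more can be done
13.7667 None
```

The gate is shut and the latch bar is down in the keeper's notch, holding it by itself. I handed the job in at 13.8 s.

- **What I did:** I gripped the tab, raised the bar to about 0.15 rad and swung the gate in over the lip. I kept going until the bar touched the inner wall, then backed off about 2 mm at the keeper to centre it. I lowered the bar until it was level, let go and withdrew.
- **Force on the keeper:** The wall touch read about 10 N at the tab, which I estimate as about 3 N at the keeper against its 18 N limit. I met no contact with the lip on the way down.
- **Last checks:** The bar was level before release, with the tool height matching the original grasp to 0.1 mm. The last wrist picture, about 1.3 s after I let go, shows the bar between lip and wall, resting on the lip side, with the gate shut. The force reading was near zero with the gripper clear.
- **What disagreed:** My first reading of the picture took the bright lip top for the tall inner wall, so I expected contact about 25 mm too early. Triangulating its height showed the error, and the swing was continued. That triangulation read about 14 mm low, so I corrected it against the known tab and bar heights.
- **Not checked:** The jars in view looked undisturbed. I did not measure the other objects on the worktop again.

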